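# Release a microtome blade-holder carriage and slide it back

### The job

The microtome's knife-holder base stands on the steel bench, its blade-holder carriage locked by the spring pin with the flat winged handle. Pull the pin all the way up, give it a quarter turn and let it settle into its rest notch so that it stays up by itself; then slide the blade-holder carriage all the way along its rail to the end stop, and let go. Leave the round clamp knob as it is.

Things in the scene. Friction and masses are not known exactly. Their poses are not given: they have to be found in the camera images.
- base: White cast knife-holder base, fixed to the bench: plate spanning own x -95 to 100, y -125 to 150, z 0 to 22 mm (z = 0 on the bench, z up). The carriage slides towards its +y up to a dark stop bar near the +y edge (top 44 mm high). At x 60, y 0 a grey bracket (top 52 mm) over the carriage's edge carries the spring pin in a slotted steel collar, 34 mm square, top 70 mm high.
- wing: Black winged handle on top of the spring pin: flat upright bar 50 mm long (own x), 12 thick (own y), 30 tall; origin at the bar's middle, 101 mm above the bench with the pin down; 16 mm free under the bar (thin neck). Starts with its x along the base's x, within 8 degrees; turns about the vertical either way. In the rest notch its x lies along the base's y.
- pin_slide (a joint): Pin height in m: 0 down (carriage locked), 0.024 upper stop. A spring presses it down, 6 N when down, 9 N when up. It turns only above 0.018. Let down after a quarter turn, either way, its cross dowel drops into 4 mm deep round-shouldered notches in the collar's top, which catch it within about 20 degrees and hold it at 0.014, clear of the carriage; on the plain rim it stands at 0.018.
- carriage (a joint): Travel of the carriage along the base's +y in m: 0 locked at the start (about 2 mm of play), 0.093 against the end stop. Slides with about 3 N of friction, no spring, and stays where it is left.
- rib (a point): On the grip rib of the blade-holder carriage, an upright aluminium bar 50 mm long (base's x), 16 thick (base's y), top 105 mm high, 42 mm proud of the dark blade-holder block (70 x 60 mm). The point is mid-rib, 90 mm above the bench, 15 mm below the rib's top; axes as the base's; starts at x -45, y 0 in the base's frame. Grip from above or push.
- clamp_rim (a point): Point on the top rim of the round black clamp knob (40 mm diameter, 30 mm tall, top 112 mm high), 20 mm from its axis, which stands at x = 60, y = -100 mm in the base's frame. Not to be turned.

How it is judged (in metres and radians):
On the way:
1. the pin rests up in its notch, a quarter turn round, let go of, with the carriage still in its first place (value of joint pin_slide between 0.011 and 0.0165 m and angle between the x axis of wing and the y axis of base, either way round below 0.3 rad and contact force between the fingers and wing below 0.5 N and value of joint carriage below 0.012 m), for 0.2 s.
At the end, for the whole second after the job is handed in: The pin rests in its notch (11 to 16.5 mm up, its wing within 17 degrees of the base's y, the way the rail runs) and the carriage is at rest within 10 mm of the end stop (value of joint pin_slide between 0.011 and 0.0165 m and angle between the x axis of wing and the y axis of base, either way round below 0.3 rad and value of joint carriage above 0.083 m and velocity of joint carriage between -0.01 and 0.01 m/s); the robot touches nothing.
It fails at once if the round clamp knob was turned (its rim point moved more than 6 mm) (distance of clamp_rim from where it was at the start of the episode above 0.006 m).
It also fails if it takes over 50 s, if anything falls off the work surface, if the arm or the gripper's body presses on something with over 40 N, if the wrist force passes 120 N, or if a joint passes its speed limit or range.

### The arm

A 6-joint arm with a two-finger parallel gripper is mounted at the origin on the work surface. World frame = base frame: x ahead of the robot, y to its left, z up, the work surface at z = 0. Lengths are in mm, angles in rad, forces in N, time in s.
With the tool pointing down it reaches from about 425 to 950 mm from the base axis. Payload 14.7 kg.
Tool frame: the origin (TCP) lies on the front face of the gripper's body, between the roots of the fingers; the fingertips stand 73 mm ahead of it and the grasp point (between the pads) lies 54 mm ahead of it; z points along the fingers, y is the line along which they close (so a half turn about z gives the same grasp; the last joint's range is limited). The gripper opens to 85 mm and grips with 20 to 120 N. Pads are 22 mm wide; open, the fingers measure 114 mm over their backs; the gripper's body (76 mm by 85 mm) begins 54 mm behind the grasp point. The pads swing forward as they close: fully open they stand 13 mm farther back than shut.
Start: joints at [-1.201, 0.48, 1.596, -0, 1.065, -0.047], TCP at [263.159, -594.34, 303.897] pointing down, gripper open.
Joint ranges: [-2.75, 2.75], [-0.82, 2.05], [0.23, 2.67], [-1.56, 4.7], [0.09, 2.69], [-2.92, 2.92]. Speed limits (rad/s): [1.89, 1.89, 2.39, 3.01, 3.01, 3.01].

### API

Orientations are given as a 3x3 rotation matrix whose columns are the frame's x, y, z axes.
In Python, from bench import robot gives the robot as it stands.
- The arm moves only by the tool drive_tool, never from a script. Its argument "targets" is text: rows parted by semicolons, each of 7 numbers parted by spaces: the shift along the world's x, y, z in mm, then the turn, a rotation vector about the world's x, y, z in rad, then the opening in per cent of the stroke, from 0 (shut) to 100 (fully open). In form: dx dy dz wx wy wz hand; .... A call has 1 to 12 rows; each row shifts and turns the commanded pose from where the row before left it; what a row does not reach is not made up. A row lasts 1/10 s, in which the tool goes at most 50 mm and 8.59 degrees, less where a joint would pass 70% of its speed; a pose out of reach is approached as far as the arm can. A call is refused whole if a number of a shift passes 50 or a number of a turn 0.15, either way. A call with a gripper value outside its range is refused whole. The fingers move at their own pace and stop on an object; "newtons" is the grip in N (left out, the last holds). Time passes only in rows, so rows that do not move let the fingers close. It gives the time, the measured TCP pose, the force, the opening and the grip force at its end, in the units of the state.
- robot.read_state(): the state, without advancing time (a new reading comes with each control period).
- robot.grab_frame(name): name is "scene" or "top" or "wrist"; returns (picture, depth): 384x512x3 uint8, red, green, blue; 384x512 float32, mm along the optical axis (not along the pixel's ray), 0 where there is no reading.
- robot.camera_params(name): a dict with "fovy" (degrees; the focal length in pixels is half the picture's height over the tangent of half this angle, whatever the lens; pixels are square), "cx", "cy" (the principal point, pixels), "k1" (the pictures are not rectified: a ray, as slopes to the right and down, at radius r is drawn at 1 + k1 r^2 times it, then the intrinsics apply), "xyz" and "rotation" of the camera in the world; the wrist camera has in their place "mount" (4x4, takes a point from camera to tool coordinates, whose origin is the TCP and whose axes are the flange's). Camera axes: x right, y down, z forward; pixel columns grow to the right and rows downward; lengths in mm; the calibration is good to about 2 mm. A picture is of the moment at which its call begins: read the wrist's pose just before it. camera_params takes no time and is no camera call.
- robot.sign_off(): hands the job in; it is judged then, once.
The state is a dict: "clock": time; "joint_pos": joint angles; "dq": joint speeds; "effort": joint torques, N m; "eef_pos": TCP position; "ee_rot": TCP orientation; "wrist_force": force on the tool from outside, world axes, zero at the start; "ft_torque": the same for the moment, N m; "width": finger opening in mm; "gripper_force": force on a finger pad.
Only numpy, scipy, OpenCV 4.12 (cv2) and the standard library are available. Lean on these libraries where they do the work, as an engineer would, in place of code of your own. Each camera call takes 0.05 s, during which the arm holds its last target. There are 200 camera calls.

## Working session

There is one attempt and no reset: what is moved stays moved. The work goes in short steps, Python scripts to look and compute and a tool call to move; the robot and the scene stay as the last step left them, time stands still between calls to the robot, and variables do not carry over. Pictures are saved under pics/ and viewed, at most 10 in all, crops included, and the job is handed in when it is done.

Besides the shell and the picture viewer there is one more tool, called after "Call:" in YAML: its name, and indented under it one key for each argument. drive_tool: Moves the arm, as the interface text tells. Its arguments: {"type":"object","properties":{"targets":{"type":"string"},"newtons":{"type":"number"}},"required":["targets"]}

```bash
mkdir -p pics; cat > h.py <<'E'
import numpy as np,cv2
from bench import robot
def grab(n):
    s=robot.read_state(); im,d=robot.grab_frame(n); p=robot.camera_params(n)
    if 'mount' in p:
        T=np.eye(4);T[:3,:3]=np.array(s['ee_rot']).reshape(3,3);T[:3,3]=s['eef_pos'];T=T@np.array(p['mount'])
    else:
        T=np.eye(4);T[:3,:3]=np.array(p['rotation']).reshape(3,3);T[:3,3]=p['xyz']
    h,w=d.shape; f=h/2/np.tan(np.radians(p['fovy'])/2)
    K=np.array([[f,0,p['cx']],[0,f,p['cy']],[0,0,1.]])
    uv=np.stack(np.meshgrid(np.arange(w),np.arange(h)),-1).reshape(-1,1,2).astype(float)
    r=cv2.undistortPoints(uv,K,np.array([p['k1'],0,0,0.])).reshape(h,w,2)
    P=np.dstack([r*d[...,None],d])@T[:3,:3].T+T[:3,3]
    P[d==0]=np.nan
    return im,d,P
def save(n,im): cv2.imwrite('pics/'+n,im[...,::-1])
E
python3 - <<'E'
from h import *
a=grab('top');b=grab('scene');save('a.png',np.vstack([a[0],b[0]])[:, :])
im=cv2.resize(np.hstack([a[0],b[0]]),(800,300));save('a.png',im)
np.savez('a.npz',im=a[0],P=a[2])
s=robot.read_state();print(s['ee_rot'],s['eef_pos'],s['clock'],s['wrist_force'])
P=a[2];z=P[...,2]
for lo,hi in((15,28),(46,56),(64,74),(92,101),(101.5,108),(108.5,120)):
    m=(z>lo)&(z<hi);v,u=np.nonzero(m)
    n,l,st,c=cv2.connectedComponentsWithStats(m.astype(np.uint8))
    for i in range(1,n):
        if st[i,4]>25:
            q=P[l==i];r=cv2.minAreaRect(q[:,:2].astype(np.float32));print(lo,st[i],c[i].round(),np.round(r[0]),np.round(r[1]),round(r[2],1),np.median(q[:,2]).round())
E
```

```text
[[ 9.14373819e-01  4.04870787e-01 -4.06042033e-04]
 [ 4.04870991e-01 -9.14373325e-01  9.50662285e-04]
 [ 1.36213839e-05 -1.03365534e-03 -9.99999466e-01]] [ 263.05833656 -594.09211716  303.3734604 ] 0.1 [-0.55364008  0.30093933  0.02827326]
15 [ 233  118   84   56 3151] [270. 144.] [663. -73.] [130.  78.] 82.4 22.0
15 [ 457  121   55   33 1682] [485. 137.] [ 685. -412.] [51. 88.] 1.7 25.0
15 [  2 126  20  35 142] [ 16. 145.] [665. 364.] [27. 59.] 74.6 21.0
15 [ 218  134  190  131 5930] [362. 207.] [ 595. -138.] [275. 196.] 82.1 22.0
15 [  0 252  24  55 246] [ 19. 277.] [448. 348.] [97. 36.] 24.4 22.0
15 [  5 259   6  18  68] [  8. 267.] [460. 367.] [28.  6.] 10.9 22.0
15 [ 424  279   88   31 1736] [464. 294.] [ 434. -389.] [144.  43.] 84.0 18.0
15 [  6 282   7  18  73] [  9. 290.] [421. 365.] [28.  7.] 13.2 22.0
46 [  0 123  11  35 139] [  6. 141.] [671. 361.] [57. 21.] 4.7 52.0
46 [313 127  33  41 414] [327. 141.] [ 661. -158.] [43. 58.] 82.2 52.0
46 [381 157  12  19  36] [384. 167.] [ 631. -242.] [30.  8.] 23.2 51.0
64 [317 139  12  25 189] [322. 151.] [ 652. -146.] [12. 35.] 81.6 69.0
64 [335 142   8  24 101] [338. 154.] [ 648. -169.] [ 7. 34.] 82.2 69.0
64 [331 200   9  46 106] [335. 223.] [ 547. -167.] [ 6. 66.] 83.3 71.0
101.5 [388 152  17  23  68] [393. 165.] [ 629. -242.] [36. 12.] 35.4 106.0
101.5 [314 207  16  36 408] [322. 224.] [ 546. -143.] [16. 49.] 82.7 104.0
108.5 [326 131  15  36 308] [333. 148.] [ 650. -156.] [12. 49.] 79.0 115.0
108.5 [390 147  28  27 549] [404. 160.] [ 636. -255.] [36. 37.] 45.3 111.0
```

View pics/a.png

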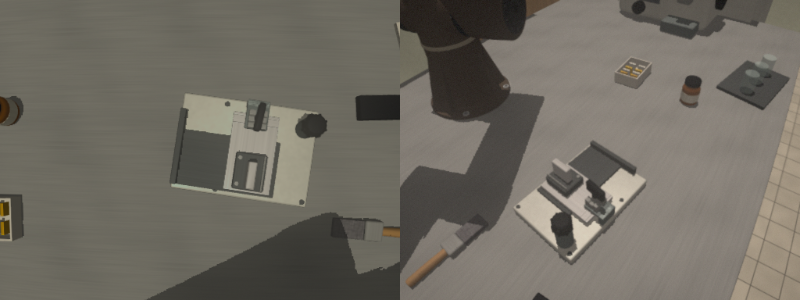

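The top view at half scale shows the base plate with the wing (~257,114), rib (~250,172) and knob (~313,125). The depth fit agrees with the given sizes:
- Base: origin about (591,-150), y axis at 82°.
- Wing: (650,-156), length along -11°.
- Rib: (546,-143).

Next I go above the wing.

Call:
drive_tool:
  targets: "32 36 0 0 0 -0.051 100;32 36 0 0 0 -0.051 100;32 36 0 0 0 -0.051 100;32 36 0 0 0 -0.051 100;32 36 0 0 0 -0.051 100;32 37 0 0 0 -0.051 100;32 37 0 0 0 -0.051 100;32 37 0 0 0 -0.051 60;32 37 0 0 0 -0.051 60;33 37 0 0 0 -0.051 60;33 37 0 0 0 -0.051 60;33 36 0 0 0 -0.051 60"
  newtons: 60

```text
clock: 1.3
eef_pos: [651.1, -154.4, 303.6]
ee_rot: [[0.981, -0.196, -0.0], [-0.196, -0.981, 0.0], [-0.0, -0.0, -1.0]]
wrist_force: [1.1, -0.3, 0.4]
width: 51.1
gripper_force: 0.0
```

Call:
drive_tool:
  targets: "0 0 -20 0 0 0 60;0 0 -20 0 0 0 60;0 0 0 0 0 0 60;0 0 0 0 0 0 60"

```text
clock: 1.7
eef_pos: [649.9, -156.4, 263.8]
ee_rot: [[0.981, -0.194, -0.001], [-0.194, -0.981, 0.0], [-0.001, -0.0, -1.0]]
wrist_force: [0.7, -0.5, -0.0]
width: 51.1
gripper_force: 0.0
```

```bash
cat > look.py <<'E'
from h import *
import sys
a=grab('wrist');save(sys.argv[1],a[0]);P=a[2];z=P[...,2]
s=robot.read_state();R=np.array(s['ee_rot']).reshape(3,3);print(np.round(s['eef_pos'],1),np.degrees(np.arctan2(R[1,0],R[0,0])).round(1),s['width'],s['clock'],np.round(s['joint_pos'],2))
for lo,hi in((46,56),(64,74),(101,108),(109.5,145)):
    m=((z>lo)&(z<hi)).astype(np.uint8)
    n,l,st,c=cv2.connectedComponentsWithStats(m)
    for i in range(1,n):
        if st[i,4]>120:
            q=P[l==i];r=cv2.minAreaRect(q[:,:2].astype(np.float32));print(lo,st[i],np.round(r[0]),np.round(r[1]),round(r[2],1),np.median(q[:,2]).round())
E
python3 look.py b.png
```

```text
[ 650.3 -156.7  264.6] -11.2 51.646391528413574 1.75 [-0.28  0.54  1.59  0.    1.01  1.48]
46 [ 230  133   54   67 1718] [ 660. -158.] [44. 56.] 82.2 52.0
46 [349 151  33  34 158] [ 646. -247.] [14. 35.] 38.0 51.0
46 [231 243  64   9 310] [ 584. -148.] [59.  3.] 82.4 51.0
64 [355 155  37  37 192] [ 645. -247.] [13. 35.] 39.4 69.0
64 [267 163  13  42 469] [ 648. -169.] [10. 35.] 80.2 69.0
64 [236 164  15  42 492] [ 651. -144.] [11. 34.] 78.1 69.0
64 [289 254   5  68 193] [ 547. -168.] [ 3. 67.] 82.2 72.0
101 [365 161  47  51 370] [ 645. -246.] [19. 41.] 47.3 106.0
101 [255 292  22  53 999] [ 545. -143.] [16. 50.] 82.5 105.0
109.5 [ 249  166   19   70 1163] [ 650. -157.] [12. 50.] 77.6 115.0
109.5 [ 372  167   53   50 1889] [ 636. -255.] [36. 36.] 68.3 111.0
```

View pics/b.png

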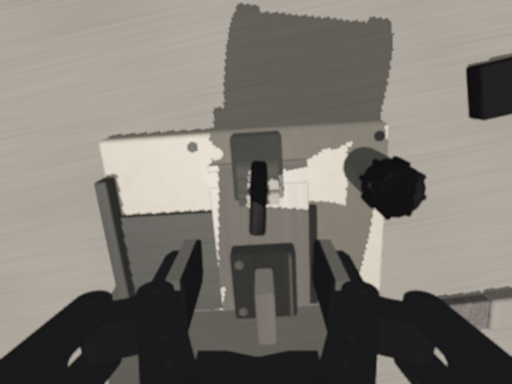

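The wrist view shows the wing at (258,200) with its centre at (650,-157), directly under the tool and aligned with it. The knob, at (393,187), is clear of the fingers. I'll descend, grip and pull up.

Call:
drive_tool:
  targets: "0 0 -25 0 0 0 60;0 0 -25 0 0 0 60;0 0 -25 0 0 0 60;0 0 -20 0 0 0 60;0 0 -12 0 0 0 60;0 0 0 0 0 0 0;0 0 0 0 0 0 0;0 0 0 0 0 0 0;0 0 0 0 0 0 0;0 0 0 0 0 0 0;0 0 0 0 0 0 0"
  newtons: 60

```text
clock: 2.85
eef_pos: [650.9, -156.8, 158.4]
ee_rot: [[0.981, -0.194, 0.002], [-0.194, -0.981, -0.001], [0.002, 0.0, -1.0]]
wrist_force: [-0.9, -2.5, 7.9]
width: 11.1
gripper_force: 59.7
```

Call:
drive_tool:
  targets: "0 0 5 0 0 0 0;0 0 5 0 0 0 0;0 0 5 0 0 0 0;0 0 4 0 0 0 0;0 0 3 0 0 0 0;0 0 0 0 0 0 0;0 0 0 0 0 0 0"

```text
clock: 3.55
eef_pos: [650.7, -156.7, 179.3]
ee_rot: [[0.981, -0.194, 0.002], [-0.194, -0.981, -0.001], [0.002, 0.0, -1.0]]
wrist_force: [4.9, -4.0, -8.6]
width: 11.3
gripper_force: 58.3
```

Call:
drive_tool:
  targets: "0 0 0.5 0 0 0.136 0;0 0 0 0 0 0.136 0;0 0 0 0 0 0.136 0;0 0 0 0 0 0.136 0;0 0 0 0 0 0.136 0;0 0 0 0 0 0.136 0;0 0 0 0 0 0.136 0;0 0 0 0 0 0.136 0;0 0 0 0 0 0.136 0;0 0 0 0 0 0.136 0;0 0 0 0 0 0.136 0;0 0 0 0 0 0.136 0"

```text
clock: 4.75
eef_pos: [649.5, -155.1, 179.0]
ee_rot: [[0.128, 0.992, -0.002], [0.992, -0.128, 0.002], [0.002, -0.002, -1.0]]
wrist_force: [-0.4, 7.3, -10.5]
width: 11.4
gripper_force: 58.4
```

Call:
drive_tool:
  targets: "0 0 0 0 0 0 0;0 0 0 0 0 0 0;0 0 0 0 0 0 0"

```text
clock: 5.05
eef_pos: [649.4, -155.1, 179.0]
ee_rot: [[0.134, 0.991, -0.002], [0.991, -0.134, 0.002], [0.001, -0.002, -1.0]]
wrist_force: [0.6, 6.8, -8.8]
width: 11.5
gripper_force: 58.3
```

Call:
drive_tool:
  targets: "0 0 -2 0 0 0 0;0 0 -2 0 0 0 0;0 0 -2 0 0 0 0;0 0 -1 0 0 0 0;0 0 0 0 0 0 0;0 0 0 0 0 0 0"

```text
clock: 5.65
eef_pos: [649.5, -155.1, 172.4]
ee_rot: [[0.134, 0.991, -0.002], [0.991, -0.134, 0.002], [0.001, -0.002, -1.0]]
wrist_force: [-0.6, 8.2, -3.4]
width: 11.2
gripper_force: 59.3
```

Call:
drive_tool:
  targets: "0 0 0 0 0 0 60;0 0 0 0 0 0 60;0 0 0 0 0 0 60;0 0 0 0 0 0 60;0 0 0 0 0 0 60;0 0 20 0 0 0 60;0 0 25 0 0 0 60;0 0 25 0 0 0 60;0 0 25 0 0 0 60;0 0 0 0 0 0 60;0 0 0 0 0 0 60"

```text
clock: 6.75
eef_pos: [650.3, -156.4, 267.8]
ee_rot: [[0.134, 0.991, 0.001], [0.991, -0.134, -0.0], [-0.0, 0.001, -1.0]]
wrist_force: [0.6, 0.0, -0.3]
width: 51.2
gripper_force: 0.0
```

```bash
python3 look.py c.png
```

```text
[ 649.9 -156.3  266.9] 82.3 51.32267598117646 6.8 [-0.28  0.54  1.59  0.    1.01 -0.15]
46 [101 144  85  65 301] [ 567. -128.] [43. 88.] 41.5 51.0
46 [ 236  153   65   49 1525] [ 660. -157.] [44. 56.] 82.4 51.0
46 [237 258  39  19 191] [ 638. -244.] [17. 37.] 80.6 51.0
64 [235 162  15  16 178] [ 639. -143.] [12. 11.] 80.8 70.0
64 [262 162  15  16 192] [ 662. -146.] [12. 11.] 83.2 70.0
64 [100 172  62  22 232] [ 547. -136.] [14. 52.] 67.5 69.0
64 [236 188  11  15 157] [ 635. -165.] [12.  9.] 82.5 69.0
64 [265 188  12  15 162] [ 660. -168.] [12.  9.] 82.7 69.0
64 [100 207  79   6 388] [ 547. -166.] [ 2. 67.] 82.2 70.0
64 [236 267  41  20 225] [ 638. -244.] [16. 37.] 79.9 69.0
101 [  80  185   69   21 1382] [ 545. -142.] [16. 50.] 82.5 104.0
101 [230 287  53  36 391] [ 639. -247.] [29. 45.] 73.3 105.0
109.5 [ 247  164   18   77 1336] [ 649. -155.] [49. 12.] 82.3 129.0
109.5 [ 233  296   46   39 1289] [ 636. -254.] [35. 36.] 68.2 111.0
```

View pics/c.png

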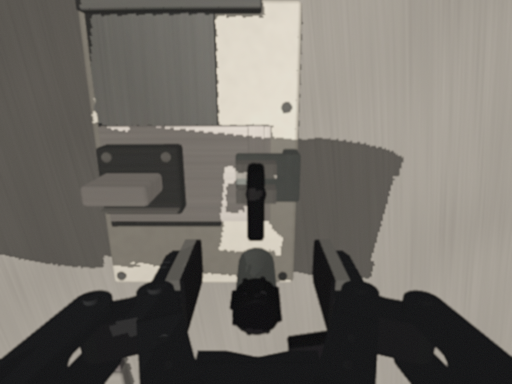

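The wing top reads 129 mm, which is 14 mm up, and its angle is 82.3°, so the pin rests in its notch. The rib is still at its first place, (545,-142). I'll push it with shut fingers from its -y side.

Call:
drive_tool:
  targets: "-27 -4 0 0 0 0 0;-27 -4 0 0 0 0 0;-27 -4 0 0 0 0 0;-27 -4 0 0 0 0 0;0 0 -25 0 0 0 0;0 0 -25 0 0 0 0;0 0 -25 0 0 0 0;0 0 -25 0 0 0 0;0 0 -14 0 0 0 0;0 0 0 0 0 0 0;0 0 0 0 0 0 0"
  newtons: 40

```text
clock: 7.9
eef_pos: [542.2, -172.3, 153.5]
ee_rot: [[0.134, 0.991, -0.001], [0.991, -0.134, 0.0], [0.0, -0.001, -1.0]]
wrist_force: [0.6, -0.7, 0.1]
width: 0.2
gripper_force: 0.0
```

Call:
drive_tool:
  targets: "1.35 10 0 0 0 0 0;1.35 10 0 0 0 0 0;1.35 10 0 0 0 0 0;1.35 10 0 0 0 0 0;1.35 10 0 0 0 0 0;1.35 10 0 0 0 0 0;0 0 0 0 0 0 0"

```text
clock: 8.6
eef_pos: [550.1, -110.7, 153.3]
ee_rot: [[0.132, 0.991, -0.001], [0.991, -0.132, 0.001], [0.0, -0.001, -1.0]]
wrist_force: [-0.6, -0.4, -0.2]
width: -0.1
gripper_force: 0.0
```

Call:
drive_tool:
  targets: "1.35 10 0 0 0 0 0;1.35 10 0 0 0 0 0;1.1 8 0 0 0 0 0;0.8 6 0 0 0 0 0;0.4 3 0 0 0 0 0;0.4 3 0 0 0 0 0"

```text
clock: 9.2
eef_pos: [555.4, -72.0, 153.3]
ee_rot: [[0.133, 0.991, -0.001], [0.991, -0.133, 0.0], [0.0, -0.001, -1.0]]
wrist_force: [-3.6, -3.1, -0.8]
width: -0.3
gripper_force: 1.6
```

Call:
drive_tool:
  targets: "0.3 2 0 0 0 0 0;0.3 2 0 0 0 0 0;0 0 0 0 0 0 0"

```text
clock: 9.5
eef_pos: [556.0, -69.2, 153.3]
ee_rot: [[0.133, 0.991, -0.001], [0.991, -0.133, -0.001], [-0.001, -0.0, -1.0]]
wrist_force: [-4.1, -14.8, -0.9]
width: 0.3
gripper_force: 7.2
```

The force jumped to 15 N where the end stop should be. I'll back off, lift and check.

Call:
drive_tool:
  targets: "-1.5 -10 0 0 0 0 0;-1.5 -10 0 0 0 0 0;0 0 30 0 0 0 0;0 0 40 0 0 0 0;0 0 40 0 0 0 0;0 -30 30 0 0 0 0;0 -30 0 0 0 0 0;0 0 0 0 0 0 0;0 0 0 0 0 0 0;0 0 0 0 0 0 0"

```text
clock: 10.5
eef_pos: [553.0, -148.1, 293.0]
ee_rot: [[0.134, 0.991, -0.001], [0.991, -0.134, 0.001], [0.0, -0.001, -1.0]]
wrist_force: [0.1, 0.9, -0.3]
width: 0.0
gripper_force: 0.0
```

```bash
python3 look.py d.png; python3 -c "
from h import *
print(np.round(robot.read_state()['wrist_force'],1))"
```

```text
[ 553.  -147.8  292.9] 82.3 0.2519574438540977 10.55 [-0.31  0.38  1.79  0.    0.97 -0.18]
46 [338 144  63  45 716] [ 659. -156.] [43. 57.] 84.4 51.0
46 [331 243  34  23 161] [ 631. -243.] [36. 14.] 17.5 51.0
64 [214  89  79   7 244] [559. -75.] [ 4. 66.] 80.6 72.0
64 [344 152  29  38 689] [ 643. -155.] [34. 24.] 80.5 69.0
64 [334 250  37  26 200] [ 631. -243.] [36. 14.] 20.3 69.0
101 [ 212   46   69   24 1612] [557. -50.] [16. 50.] 82.2 105.0
101 [367 151  19  60 163] [ 644. -154.] [49.  8.] 72.7 105.0
101 [341 267  49  20 273] [ 636. -241.] [15. 42.] 85.5 105.0
109.5 [ 370  153   30   68 1571] [ 648. -156.] [49. 12.] 82.2 128.0
109.5 [349 275  40  29 683] [ 640. -248.] [21. 36.] 54.7 111.0
[ 0.2  0.2 -0.4]
```

View pics/d.png

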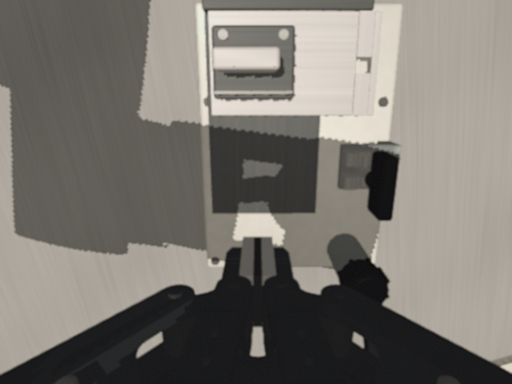

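The rib moved about 93 mm, from y -142 to -50, and the carriage touches the stop bar (row ~10). The wing is still notched at 128 mm and 82°, and the arm is clear of everything.

```bash
python3 -c "
from bench import robot
print(robot.sign_off())"
```

```text
the job is handed in; nothing more can be done
None
```

The job is handed in at about 10.6 s: the pin measured 13–14 mm up in its rest notch with the wing in line with the rail, the carriage is against its end stop (about 93 mm of travel), the clamp knob was never touched, and the arm is clear; the judge gave no verdict back.

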